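# Feed the switch block home under the clear shelf with a push stick

### The job

With the push stick, feed the wooden switch block along the aluminium fence, keeping it pressed against the fence all the way, until it is fully home against the wooden end stop under the clear shelf; do not touch the block with the gripper. The stick's handle is hidden in its cubby, so draw the stick out by the wooden part near its forked head, lay it down and let go of it on the quartz wholly out of the cubby, and take it again by the orange handle to push. Finish with the stick let go, lying flat on the quartz clear of the clear shelf, and leave all the other things where they are.

Things in the scene. Friction and masses are not known exactly. Their poses are not given: they have to be found in the camera images.
- dock: Fixed guide on the grey quartz slab (quartz top 20 mm above the work surface). Origin: home corner on the quartz, where fence face meets stop face. Fence: aluminium bar 40 mm high, face = plane x = 0, from y = -370 mm to the stop; the block runs on its -x side, fed towards +y (about world +y). Stop: wooden panel, face = plane y = 0, x -115 to 22 mm, 62 mm high.
- shelf_mid (a point): Centre of the underside of the fixed clear plastic shelf of the dock, 62 mm above the quartz. It is 4 mm thick, 137 mm (x) by 190 mm (y), covering dock x from -115 to 22 mm and y from -170 to 20 mm; open below on the robot's side (-x) and at the feed end (-y). Axes as the dock's.
- block_mid (a point): Switch block: light wood 64 (x) by 110 (y) by 30 mm high, black switch plate and steel toggle on top (53 mm in all), about 0.35 kg (varies). Point: centre of the wood, 15 mm up. Its +x side faces the fence, its +y end leads. Starts within 3 mm of the fence, 150 to 230 mm short of the stop. Home: centre at (-32, -55) mm in the dock's frame.
- block_front (a point): Fence-side leading vertical edge of the wooden block (block x = +32, y = +55 mm), 15 mm up.
- block_rear (a point): Fence-side trailing vertical edge of the wooden block (block x = +32, y = -55 mm), 15 mm up.
- cubby: Fixed dark wooden tunnel on the quartz, 120 mm long (x), 74 mm wide (y), 56 mm high, inside 62 mm wide and 50 mm high, open at both ends. Origin: centre of its underside; +x points out of the mouth (at x = +60 mm) from which the stick's head sticks out (about world +y). The stick is drawn out along +x.
- stick_mid (a point): Push stick, 200 mm long, 0.12 kg, lying flat on the quartz. Point: on its axis, 100 mm from either end, 15 mm above its underside; +x points along the stick to the forked head. Shank 18 mm wide, 30 mm high; orange handle from x = -100 to -35 mm, bare wood from there to the head. At the start 53 to 68 mm of bare shank shows between cubby mouth and head.
- stick_vee (a point): Inner corner of the fork's notch: stick x = +79 mm, 15 mm up. Two prongs 30 mm long, 8 mm thick, 24 mm high stand at 45 degrees either side of the axis: a square notch, opening to +x, that takes a corner of the block. Head 54 mm wide, from x = 68 to 100 mm.
- stick_end (a point): Handle end of the stick: stick x = -100 mm, 15 mm above the underside.
- ring_dish: Bystander: white ceramic ring dish, 90 mm across, 22 mm high; origin under its centre.
- clip: Bystander: red plastic hanger clip, 100 by 45 mm, 12 mm high.
- scoop: Bystander: aluminium scoop, 180 mm long with handle to its -x, 46 mm high.
- pod_tub: Bystander: clear closed pod tub with blue lid, 118 by 108 mm, 84 mm high.

How it is judged (in metres and radians):
On the way, in this order (a step that is already met when the one before it is completed fails the run):
1. the stick has been drawn wholly out of the cubby, laid flat on the quartz and let go (x of stick_end in the frame of cubby above 0.062 m and height (world z) of stick_mid below 0.04 m and angle between stick_mid's own z axis and vertical below 0.1 rad and contact force between the fingers and stick below 0.1 N), for 0.2 s.
2. the block is well under the clear shelf, against the fence, being pushed by the stick held in the fingers (y of block_front in the frame of dock above -0.12 m and x of each of block_front, block_rear in the frame of dock above -0.004 m and contact force between stick and block above 0.2 N and contact force between the fingers and stick above 1 N), for 0.1 s.
At the end, for the whole second after the job is handed in: The block's leading end is within 4 mm of the end stop and both ends of its fence side within 4 mm of the fence, at rest; the stick lies flat on the quartz, let go and at rest, no part of it under the clear shelf (y of block_front in the frame of dock above -0.004 m and x of each of block_front, block_rear in the frame of dock above -0.004 m and linear speed of each of block, stick below 0.01 m/s and (y of stick_vee in the frame of dock below -0.205 m or x of stick_vee in the frame of dock below -0.15 m) and (y of stick_end in the frame of dock below -0.185 m or x of stick_end in the frame of dock below -0.13 m) and height (world z) of stick_mid between 0.03 and 0.04 m and angle between stick_mid's own z axis and vertical below 0.1 rad and contact force between the fingers and stick below 0.1 N); the robot touches nothing.
It fails at once if the block leaves the fence (either end of its fence side more than 6 mm off) (x of any of block_front, block_rear in the frame of dock below -0.006 m).
It fails at once if the gripper touches the block (contact force between any of the fingers, the arm and block above 0.5 N).
It fails at once if a bystander is moved more than 25 mm (distance of any of ring_dish, clip, scoop, pod_tub from where it was at the start of the episode above 0.025 m).
It also fails if it takes over 62 s, if anything falls off the work surface, if the arm or the gripper's body presses on something with over 40 N, if the wrist force passes 120 N, or if a joint passes its speed limit or range.

### The arm

A 6-joint arm with a two-finger parallel gripper is mounted at the origin on the work surface. World frame = base frame: x ahead of the robot, y to its left, z up, the work surface at z = 0. Lengths are in mm, angles in rad, forces in N, time in s.
With the tool pointing down it reaches from about 400 to 925 mm from the base axis. Payload 12.5 kg.
Tool frame: the origin (TCP) lies midway between the tips of the shut fingers; the grasp point (between the pads) lies 19 mm behind it; z points along the fingers, y is the direction in which the jaws open and shut (so a half turn about z gives the same grasp; the last joint's range is limited). The gripper opens to 95 mm and grips with 3 to 60 N. Pads are 20 mm wide; open, the fingers measure 119 mm over their backs; the gripper's body (75 mm by 180 mm) begins 59 mm behind the grasp point.
Start: joints at [-1.408, 0.491, 1.559, -0, 1.092, -0.106], TCP at [166.007, -602.568, 214.661] pointing down, gripper open.
Joint ranges: [-3.1, 3.1], [-0.84, 2.19], [0.05, 2.79], [-1.13, 4.28], [0.06, 2.93], [-2.69, 2.69]. Speed limits (rad/s): [2.22, 2.22, 2.79, 3.14, 3.14, 3.14].

### API

Orientations are given as [roll, pitch, yaw] about the fixed x, y, z axes, in that order (R = Rz(yaw) Ry(pitch) Rx(roll)).
In Python, from cell import env gives the robot as it stands.
- The arm moves only by the tool drive_tool, never from a script. Its argument "increments" is a list of rows, each a list of 2 entries, a list of its own where there are three numbers: the shift along the tool's x, y, z as a fraction of full scale, then the turn, a rotation vector about the tool's x, y, z as a fraction of full scale. In form: [[[x, y, z], [ax, ay, az]], ...]. A call has 1 to 5 rows; each row shifts and turns the commanded pose from where the row before left it, along the tool's axes as they then stand; what a row does not reach is not made up. Full scale, the value 1, is 30 mm for a shift and 0.08 rad for a turn. A row lasts 1/12 s, in which the tool goes at most 41.7 mm and 7.16 degrees, less where a joint would pass 70% of its speed; a pose out of reach is approached as far as the arm can. A call with a number of a shift or a turn outside -1 to 1 is refused whole. A call with a gripper value outside its range is refused whole. "jaw" is the opening, from -1 (shut) to 1 (fully open), so that 0 is half open, set as the call begins (left out, the last holds). The fingers move at their own pace and stop on an object; the grip force is fixed at half the most. Time passes only in rows, so rows that do not move let the fingers close. It gives the time, the measured TCP pose, the force and the opening at its end, in the units of the state.
- env.state(): the state, without advancing time (a new reading comes with each control period).
- env.read_camera(name): name is "scene" or "top"; returns a dict with "pixels" (420x560x3 uint8, blue, green, red), "vertical_fov" (degrees; the focal length in pixels is half the picture's height over the tangent of half this angle, whatever the lens; pixels are square), "cx", "cy" (the principal point, pixels), "k1" (the pictures are not rectified: a ray, as slopes to the right and down, at radius r is drawn at 1 + k1 r^2 times it, then the intrinsics apply), "world_to_cam" (4x4, takes a point from world to camera coordinates). Camera axes: x right, y down, z forward; pixel columns grow to the right and rows downward; lengths in mm; the calibration is good to about 2 mm. A picture is of the moment at which its call begins. There is no depth.
- env.job_done(): hands the job in, once; it reports no verdict.
Trained networks look in a picture, given as the dict that the camera call returned (one of the last four; its "shot" number tells which), for a name from the list of things; names that differ only in an ending like _2 or _b are one class to them, and where a whole thing is asked for, a point or a joint stands for the part that bears it (a point fixed in the world has none). Each returns a list of dicts, best first, with "score" (0 to 1); they miss things now and then, are a little off and sometimes report something else, mostly with a low value. They report only what shows in the picture. A call takes as long as a camera call.
- env.boxes_of(target, picture): "point" ([x, y, z] in mm, in world coordinates, good to about 4 mm: the middle of the surface that is visible of it).
- env.tip_of(target, picture): "point" ([x, y, z] in mm, in world coordinates, good to about 4 mm: a listed point, or the origin of a listed thing).
The state is a dict: "t": time; "joints": joint angles; "qvel": joint speeds; "tau": joint torques, N m; "eef_pos": TCP position; "tcp_rot": TCP orientation; "ft_force": force on the tool from outside, world axes, zero at the start; "moment": the same for the moment, N m; "opening": opening from 0.0 (shut) to 1.0 (fully open).
Only numpy, scipy, OpenCV 4.12 (cv2) and the standard library are available. Lean on these libraries where they do the work, as an engineer would, in place of code of your own. Each camera call takes 0.05 s, during which the arm holds its last target.

## Working session

There is one attempt and no reset: what is moved stays moved. The work goes in short steps, Python scripts to look and compute and a tool call to move; the robot and the scene stay as the last step left them, time stands still between calls to the robot, and variables do not carry over. Pictures are saved under pics/ and viewed, and the job is handed in when it is done.

Besides the shell and the picture viewer there is one more tool, called after "Call:" by a JSON object that holds its "api" and its "payload", one argument or row to a line. drive_tool: Moves the arm, as the interface text tells. Its arguments: {"type":"object","properties":{"increments":{"type":"array","items":{"type":"array"}},"jaw":{"type":"number"}},"required":["increments"]}

```bash
ls; mkdir -p pics; cat > h.py <<'E'
import numpy as np,cv2
from cell import env
def snap(n,tag):
    p=env.read_camera(n); cv2.imwrite(f'pics/{tag}.png',p['pixels']); return p
def fpx(p): return 210/np.tan(np.radians(p['vertical_fov'])/2)
def proj(p,X):
    X=np.asarray(X,float); c=(np.array(p['world_to_cam'])@np.r_[X,1])[:3]
    s=c[:2]/c[2]; s=s*(1+p['k1']*(s@s)); return s*fpx(p)+[p['cx'],p['cy']]
def back(p,u,v,z):
    d=(np.array([u-p['cx'],v-p['cy']]))/fpx(p); s=d.copy()
    for _ in range(30): s=d/(1+p['k1']*(s@s))
    T=np.array(p['world_to_cam']); R=T[:3,:3]; o=-R.T@T[:3,3]; r=R.T@np.r_[s,1]
    return o+r*(z-o[2])/r[2]
E
python3 - <<'E'
from h import *
a=snap('scene','s0');b=snap('top','t0')
for n in ['dock','shelf_mid','block_mid','block_front','block_rear','cubby','stick_mid','stick_vee','stick_end','ring_dish','clip','scoop','pod_tub']:
    for q,p in (('S',a),('T',b)):
        try:
            r=env.tip_of(n,p); print(n,q,[(np.round(x['point'],1).tolist(),round(x['score'],2)) for x in r[:2]])
        except Exception as e: print(n,q,e)
s=env.state();print(s['t'],s['tcp_rot'],s['eef_pos'])
E
```

```text
pics
dock S [([662.5, 260.8, 24.4], 0.69), ([457.2, 301.0, 19.4], 0.61)]
dock T [([663.3, 259.8, 21.2], 0.97), ([462.3, 298.7, 14.5], 0.27)]
shelf_mid S [([621.4, 181.4, 83.0], 0.72), ([450.8, -298.9, 33.6], 0.21)]
shelf_mid T [([618.5, 184.3, 82.0], 0.93)]
block_mid S [([648.5, -24.4, 36.8], 0.62)]
block_mid T [([648.3, -23.8, 33.8], 0.78)]
block_front S [([680.0, 29.6, 33.0], 0.69)]
block_front T [([677.9, 34.5, 34.3], 0.94)]
block_rear S [([685.9, -71.7, 36.0], 0.97), ([681.1, 31.5, 31.0], 0.41)]
block_rear T []
cubby S [([445.3, -359.4, 19.7], 0.67), ([650.4, -22.8, 38.4], 0.41)]
cubby T [([443.6, -356.7, 20.5], 0.64)]
stick_mid S [([449.5, -296.5, 34.6], 0.75), ([457.1, -222.7, 32.1], 0.69)]
stick_mid T [([452.6, -301.0, 32.6], 0.67)]
stick_vee S [([458.6, -222.2, 30.7], 0.84)]
stick_vee T [([457.1, -222.7, 32.9], 0.62)]
stick_end S []
stick_end T []
ring_dish S [([458.0, 297.4, 20.2], 0.67), ([620.8, 179.4, 81.9], 0.54)]
ring_dish T [([460.9, 299.1, 16.5], 0.74)]
clip S []
clip T [([626.3, -486.6, 23.8], 0.7)]
scoop S [([681.0, -290.7, 19.4], 0.68)]
scoop T [([679.2, -289.9, 21.9], 0.71), ([442.7, -352.4, 24.9], 0.63)]
pod_tub S [([627.6, -486.6, 19.7], 0.81), ([688.8, -72.5, 38.6], 0.31)]
pod_tub T [([629.8, -485.5, 21.4], 0.66), ([663.7, 258.9, 21.1], 0.39)]
1.4 [ 3.14143081e+00 -7.42174805e-06  2.68828533e-01] [ 166.03208458 -602.57372909  214.6857007 ]
```

View images.

View pics/s0.png

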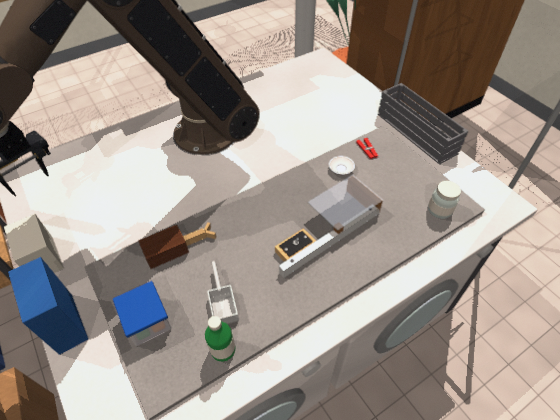

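View pics/t0.png

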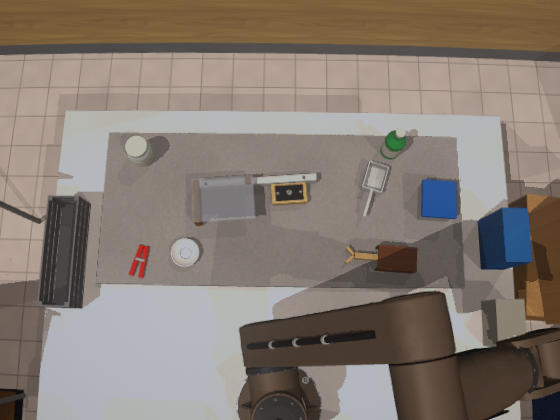

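```bash
cat >> h.py <<'E'
def frame(o,yaw):
    c,s=np.cos(yaw),np.sin(yaw)
    return lambda x,y,z: np.array([o[0]+c*x-s*y,o[1]+s*x+c*y,20+z])
def overlay(p,tag,segs,roi,k=5):
    x0,y0,x1,y1=roi
    im=cv2.resize(p['pixels'][y0:y1,x0:x1],None,fx=k,fy=k,interpolation=cv2.INTER_CUBIC)
    for a,b,c in segs:
        A=(proj(p,a)-[x0-.5,y0-.5])*k;B=(proj(p,b)-[x0-.5,y0-.5])*k
        cv2.line(im,tuple(int(v) for v in A),tuple(int(v) for v in B),c,1,cv2.LINE_AA)
    cv2.imwrite(f'pics/{tag}.png',im)
def box(f,x0,x1,y0,y1,z0,z1,c):
    s=[]
    for z in (z0,z1):
        P=[f(x0,y0,z),f(x1,y0,z),f(x1,y1,z),f(x0,y1,z)]
        s+=[(P[i],P[(i+1)%4],c) for i in range(4)]
    return s
def sticksegs(f,c=(255,255,0)):
    s=box(f,-100,70,-9,9,-15,15,c)
    for g in (1,-1): s.append((f(79,0,-0.)+0,f(79+21,g*21,0),c))
    s.append((f(-35,-9,15),f(-35,9,15),(0,0,255)))
    return s
E
python3 - <<'E'
from h import *
a=snap('scene','s1');b=snap('top','t1')
D=frame((663,260),np.radians(3.9))
S0=frame((451.5,-301),np.radians(85)); S=lambda x,y,z:S0(x,y,z+15)
C=frame((444.5,-358),np.radians(85))
segs=box(D,0,20,-370,0,40,40,(0,0,255))+box(D,-115,22,0,0,0,62,(0,255,255))+box(D,-115,22,-170,20,66,66,(255,0,255))
bl=lambda x,y,z:D(x-32-1,y-55-228,z)
segs+=box(bl,-32,32,-55,55,30,30,(0,255,0))+sticksegs(S)+box(C,-60,60,-37,37,56,56,(255,0,255))
overlay(b,'o1',segs,(185,160,325,235))
overlay(b,'o2',segs,(335,225,425,285),7)
overlay(a,'o3',segs,(130,180,400,290),3)
E
```

```text
(no output)
```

View pics/o1.png

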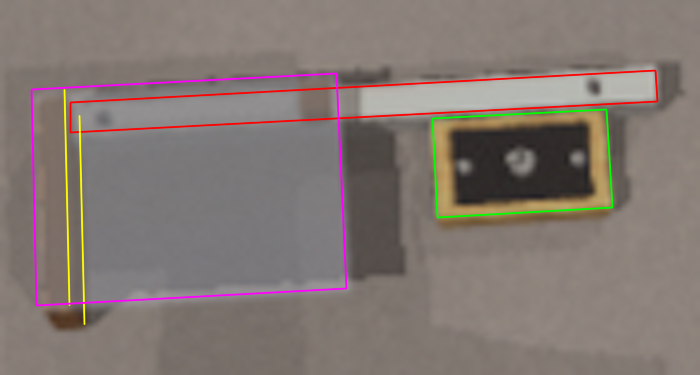

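View pics/o2.png

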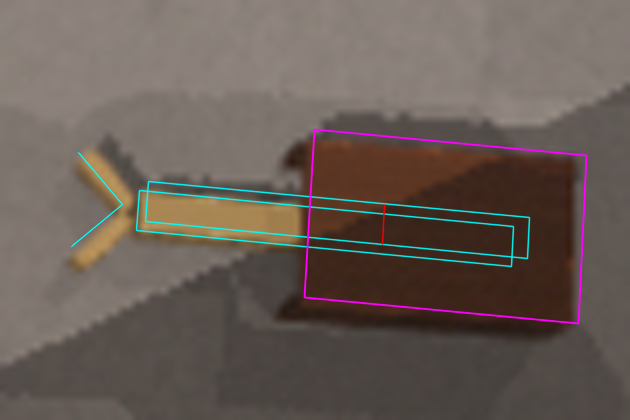

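View pics/o3.png

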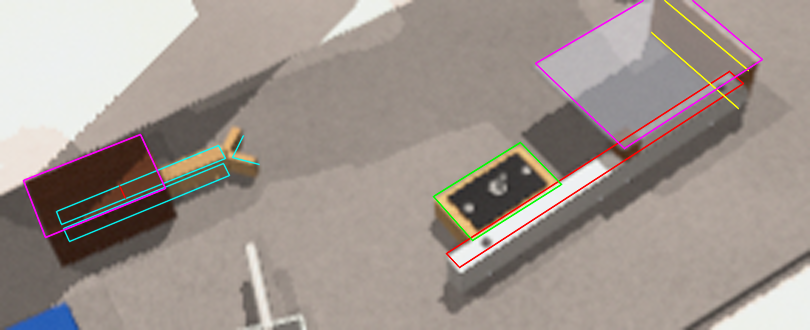

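```bash
cat > fit.py <<'E'
from h import *
from scipy.optimize import minimize
def hullmask(p,boxes,k=4,roi=None):
    x0,y0,x1,y1=roi; m=np.zeros(((y1-y0)*k,(x1-x0)*k),np.uint8)
    for P in boxes:
        q=np.array([(proj(p,X)-[x0-.5,y0-.5])*k for X in P],np.float32)
        cv2.fillConvexPoly(m,cv2.convexHull(q).astype(np.int32),255)
    return cv2.resize(m,(x1-x0,y1-y0),interpolation=cv2.INTER_AREA)/255.
def b8(f,xs,ys,zs): return [f(x,y,z) for x in xs for y in ys for z in zs]
def stickboxes(pose,x0=-100,x1=79):
    f=frame(pose[:2],pose[2])
    bs=[b8(f,(x0,x1-9),(-9,9),(0,30))]
    for g in (1,-1):
        # prong: inner face from (79,0) along 45deg 30mm, thickness 8 behind
        d=np.array([1,g])/2**.5; n=np.array([-1,g])/2**.5
        c=[np.array([79,0]),np.array([79,0])+d*30,np.array([79,0])+d*30+n*8,np.array([79,0])+n*8]
        # limit to x<=100
        bs.append([f(q[0],q[1],z) for q in c for z in (0,24)])
    return bs
def woodmask(p,roi,lo=(8,70,80),hi=(28,255,255)):
    x0,y0,x1,y1=roi
    h=cv2.cvtColor(p['pixels'],cv2.COLOR_BGR2HSV)[y0:y1,x0:x1]
    return (cv2.inRange(h,lo,hi)>0).astype(float)
E
python3 - <<'E'
from fit import *
a=snap('scene','s2');b=snap('top','t2')
rois=[(175,215,220,262),(340,240,379,272)]
for p,r in zip((a,b),rois):
    m=woodmask(p,r); print(m.sum()); 
    x0,y0,x1,y1=r
    cv2.imwrite('pics/m%d.png'%x0,cv2.resize(np.hstack([p['pixels'][y0:y1,x0:x1],cv2.merge([np.uint8(m*255)]*3)]),None,fx=7,fy=7,interpolation=0))
E
```

```text
464.0
265.0
```

View pics/m175.png

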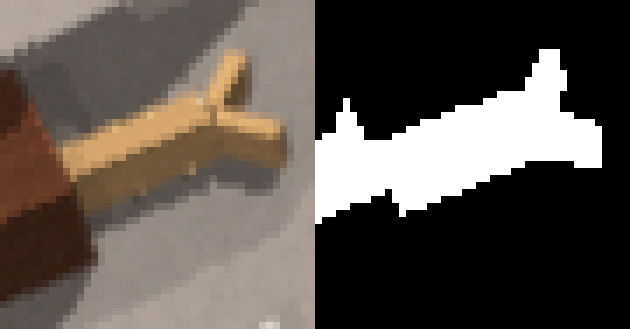

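View pics/m340.png

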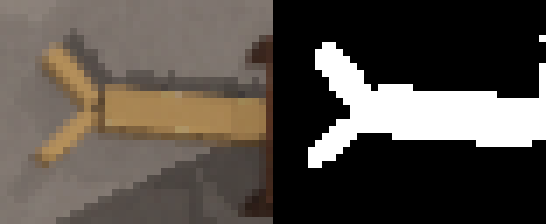

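```bash
cat >> fit.py <<'E'
def fitstick(pics,rois,x0s,off0,masks=None):
    ms=masks or [woodmask(p,r) for p,r in zip(pics,rois)]
    def cost(v,pose=None):
        c=0
        for p,r,m in zip(pics,rois,ms): c+=np.abs(hullmask(p,stickboxes((v[0],v[1],v[2]/100),x0=x0s),4,r)-m).sum()
        return c
    best=None
    for s in (4,2):
        v0=off0 if best is None else best.x
        sim=np.array([v0]+[np.array(v0)+s*np.eye(3)[i] for i in range(3)])
        r=minimize(cost,v0,method='Nelder-Mead',options=dict(initial_simplex=sim,xatol=.05,fatol=.05))
        best=r
    return best.x,best.fun
E
python3 - <<'E'
from fit import *
a=env.read_camera('scene');b=env.read_camera('top')
ra,rb=(187,215,220,262),(340,240,372,272)
for P,R in (([a,b],[ra,rb]),([a],[ra]),([b],[rb])):
    print(fitstick(P,R,-100,[450.,-301.,148.]))
for n in ['scoop']: 
  for r in env.boxes_of(n,b): print(r)
print(back(b,366,215,45), env.state()['t'])
E
```

```text
(array([ 448.68375189, -301.45237954,  149.41753756]), np.float64(53.807843137254906))
(array([ 449.16523203, -302.9259788 ,  149.58283836]), np.float64(25.478431372549018))
(array([ 449.2244522 , -300.53281018,  150.68543971]), np.float64(26.352941176470587))
{'point': [704.5, -292.4, 30.1], 'score': 0.76}
{'point': [647.6, -23.7, 55.6], 'score': 0.34}
[ 579.63384425 -267.23453807   45.        ] 1.75
```

```bash
cat > plan.py <<'E'
import sys; from h import *
from scipy.spatial.transform import Rotation as Ro
def plan(tgt,yaw,n,state=None):
    s=env.state(); R0=Ro.from_euler('xyz',s['tcp_rot']); p0=np.array(s['eef_pos'])
    R1=Ro.from_euler('xyz',[np.pi,0,yaw])
    dr=(R0.inv()*R1).as_rotvec(); R=R0; p=p0; out=[]
    for i in range(n):
        d=R.inv().apply((np.array(tgt)-p)/(n-i)); q=np.round(d/30,3); a=np.round(dr/n/.08,3)
        out.append([q.tolist(),a.tolist()]); p=p+R.apply(q*30); R=R*Ro.from_rotvec(a*.08)
    print(s['t'],np.round(p0,1),np.round(s['tcp_rot'],3),np.round(s['ft_force'],1),round(s['opening'],3))
    for o in out: print(o)
    print('end',np.round(p,1))
if __name__=='__main__':
    a=[float(x) for x in sys.argv[1:]]; plan(a[:3],a[3],int(a[4]))
E
python3 plan.py 452 -257 120 1.497 16
```

```text
1.75 [ 166.  -602.6  214.7] [3.141 0.    0.269] [-0.6 -0.6  0.6] 1.0
[[0.766, -0.536, 0.197], [0.0, 0.0, -0.96]]
[[0.804, -0.476, 0.197], [0.0, 0.0, -0.96]]
[[0.839, -0.412, 0.197], [0.0, 0.0, -0.96]]
[[0.868, -0.347, 0.197], [0.0, 0.0, -0.96]]
[[0.892, -0.279, 0.197], [0.0, 0.0, -0.96]]
[[0.911, -0.21, 0.197], [0.0, 0.0, -0.96]]
[[0.924, -0.14, 0.197], [0.0, 0.0, -0.96]]
[[0.932, -0.068, 0.197], [0.0, 0.0, -0.96]]
[[0.934, 0.003, 0.197], [0.0, 0.0, -0.96]]
[[0.931, 0.075, 0.197], [0.0, 0.0, -0.96]]
[[0.923, 0.147, 0.197], [0.0, 0.0, -0.96]]
[[0.909, 0.217, 0.197], [0.0, 0.0, -0.96]]
[[0.89, 0.286, 0.198], [0.0, 0.0, -0.96]]
[[0.865, 0.353, 0.197], [0.0, 0.0, -0.96]]
[[0.835, 0.419, 0.198], [0.0, 0.0, -0.96]]
[[0.801, 0.481, 0.197], [0.0, 0.0, -0.96]]
end [ 452. -257.  120.]
```

Call:
{"api": "drive_tool", "payload": {
  "increments": [
    [[0.77,-0.54,0.2],[0,0,-0.96]],
    [[0.8,-0.48,0.2],[0,0,-0.96]],
    [[0.84,-0.41,0.2],[0,0,-0.96]],
    [[0.87,-0.35,0.2],[0,0,-0.96]],
    [[0.89,-0.28,0.2],[0,0,-0.96]]
  ],
  "jaw": 0.2
}}

```text
t: 2.17
eef_pos: [255.9, -493.2, 184.5]
tcp_rot: [3.141, 0.0, 0.656]
ft_force: [0.4, -0.7, -1.1]
opening: 0.705
```

Call:
{"api": "drive_tool", "payload": {
  "increments": [
    [[0.91,-0.21,0.2],[0,0,-0.96]],
    [[0.92,-0.14,0.2],[0,0,-0.96]],
    [[0.93,-0.07,0.2],[0,0,-0.96]],
    [[0.93,0,0.2],[0,0,-0.96]],
    [[0.93,0.08,0.2],[0,0,-0.96]]
  ]
}}

```text
t: 2.58
eef_pos: [345.1, -385.5, 154.6]
tcp_rot: [3.141, 0.0, 1.04]
ft_force: [0.2, -0.7, 0.0]
opening: 0.601
```

Call:
{"api": "drive_tool", "payload": {
  "increments": [
    [[0.92,0.15,0.2],[0,0,-0.96]],
    [[0.91,0.22,0.2],[0,0,-0.96]],
    [[0.89,0.29,0.2],[0,0,-0.96]],
    [[0.86,0.35,0.2],[0,0,-0.96]],
    [[0.84,0.42,0.2],[0,0,-0.96]]
  ]
}}

```text
t: 3.0
eef_pos: [434.8, -277.7, 124.5]
tcp_rot: [3.141, 0.0, 1.425]
ft_force: [-0.1, 0.7, 0.6]
opening: 0.596
```

Call:
{"api": "drive_tool", "payload": {
  "increments": [
    [[0.8,0.48,0.2],[0,0,-0.96]],
    [[0,0,0],[0,0,0]],
    [[0,0,0],[0,0,0]]
  ]
}}

```text
t: 3.25
eef_pos: [452.4, -256.3, 118.4]
tcp_rot: [-3.141, -0.0, 1.5]
ft_force: [-0.0, 0.0, -1.0]
opening: 0.6
```

```bash
python3 plan.py 452.3 -256 25 1.497 6
```

```text
3.25 [ 452.4 -256.3  118.4] [-3.141 -0.     1.5  ] [-0.  0. -1.] 0.6
[[0.001, -0.0, 0.519], [-0.001, -0.0, 0.005]]
[[0.001, -0.0, 0.519], [-0.001, -0.0, 0.005]]
[[0.002, -0.0, 0.519], [-0.001, -0.0, 0.005]]
[[0.001, -0.001, 0.519], [-0.001, -0.0, 0.005]]
[[0.002, -0.001, 0.519], [-0.001, -0.0, 0.005]]
[[0.001, -0.0, 0.52], [-0.001, -0.0, 0.005]]
end [ 452.3 -256.    25. ]
```

Call:
{"api": "drive_tool", "payload": {
  "increments": [
    [[0,0,0.7],[0,0,0]],
    [[0,0,0.7],[0,0,0]],
    [[0,0,0.7],[0,0,0]],
    [[0,0,0.6],[0,0,0]],
    [[0,0,0.4],[0,0,0]]
  ]
}}

```text
t: 3.67
eef_pos: [451.0, -258.0, 24.4]
tcp_rot: [-3.141, -0.0, 1.495]
ft_force: [-0.2, -0.7, 0.3]
opening: 0.602
```

Call:
{"api": "drive_tool", "payload": {
  "increments": [
    [[0,0,0],[0,0,0]],
    [[0,0,0],[0,0,0]],
    [[0,0,0],[0,0,0]],
    [[0,0,0],[0,0,0]],
    [[0,0,0],[0,0,0]]
  ],
  "jaw": -1
}}

```text
t: 4.08
eef_pos: [452.1, -257.5, 26.5]
tcp_rot: [3.14, 0.001, 1.497]
ft_force: [0.9, -0.2, 0.6]
opening: 0.307
```

Call:
{"api": "drive_tool", "payload": {
  "increments": [
    [[0,0,0],[0,0,0]],
    [[0,0,0],[0,0,0]],
    [[0,0,0],[0,0,0]],
    [[0,0,0],[0,0,0]]
  ]
}}

```text
t: 4.42
eef_pos: [452.2, -257.4, 26.2]
tcp_rot: [3.141, 0.001, 1.498]
ft_force: [-0.5, -0.8, 6.6]
opening: 0.185
```

```bash
python3 - <<'E'
from fit import *
a=snap('scene','s4')
cv2.imwrite('pics/s4c.png',cv2.resize(a['pixels'][150:300,100:300],None,fx=4,fy=4))
E
```

```text
(no output)
```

View pics/s4c.png

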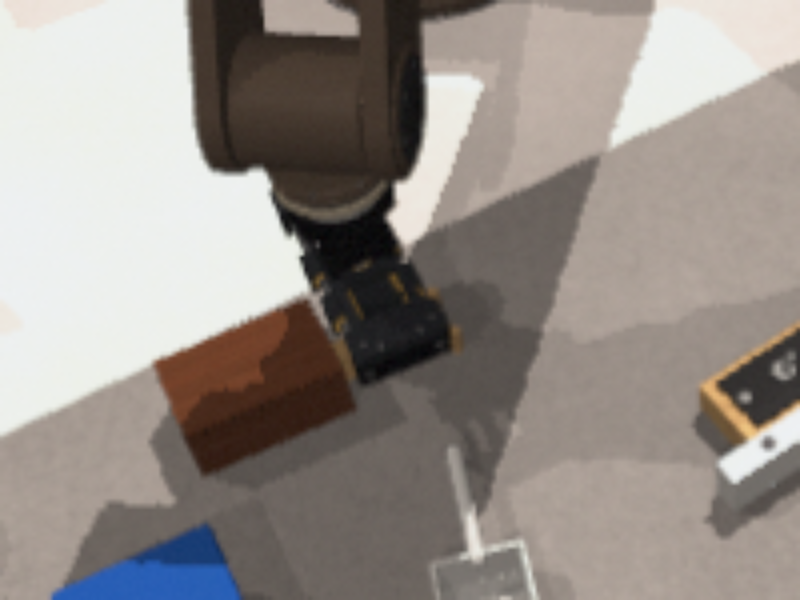

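Call:
{"api": "drive_tool", "payload": {
  "increments": [
    [[0,0,-0.15],[0,0,0]],
    [[0.5,0,0],[0,0,0]],
    [[0.8,0,0],[0,0,0]],
    [[0.8,0,0],[0,0,0]],
    [[0.8,0,0],[0,0,0]]
  ]
}}

```text
t: 4.88
eef_pos: [457.7, -168.7, 30.1]
tcp_rot: [-3.141, -0.0, 1.497]
ft_force: [1.0, -1.1, -1.3]
opening: 0.189
```

Call:
{"api": "drive_tool", "payload": {
  "increments": [
    [[0.8,0,0],[0,0,0]],
    [[0.8,0,0],[0,0,0]],
    [[0.5,0,0],[0,0,0]],
    [[0,0,0],[0,0,0]],
    [[0,0,0],[0,0,0]]
  ]
}}

```text
t: 5.3
eef_pos: [462.7, -106.6, 30.2]
tcp_rot: [-3.141, 0.0, 1.5]
ft_force: [-0.2, -0.3, -0.5]
opening: 0.186
```

```bash
python3 plan.py 529 -116 29 0.87 10
```

```text
5.3 [ 462.7 -106.6   30.2] [-3.141  0.     1.5  ] [-0.2 -0.3 -0.5] 0.186
[[-0.016, 0.223, 0.004], [-0.0, 0.0, 0.787]]
[[-0.002, 0.223, 0.004], [-0.0, 0.0, 0.787]]
[[0.013, 0.223, 0.004], [-0.0, 0.0, 0.787]]
[[0.026, 0.222, 0.004], [-0.0, 0.0, 0.787]]
[[0.04, 0.219, 0.004], [-0.0, 0.0, 0.787]]
[[0.054, 0.217, 0.004], [-0.0, 0.0, 0.787]]
[[0.068, 0.213, 0.004], [-0.0, 0.0, 0.787]]
[[0.081, 0.208, 0.004], [-0.0, 0.0, 0.787]]
[[0.094, 0.202, 0.004], [-0.0, 0.0, 0.787]]
[[0.106, 0.196, 0.004], [-0.0, 0.0, 0.787]]
end [ 529. -116.   29.]
```

Call:
{"api": "drive_tool", "payload": {
  "increments": [
    [[-0.02,0.22,0],[0,0,0.79]],
    [[0,0.22,0],[0,0,0.79]],
    [[0.01,0.22,0],[0,0,0.79]],
    [[0.03,0.22,0],[0,0,0.79]],
    [[0.04,0.22,0],[0,0,0.79]]
  ]
}}

```text
t: 5.72
eef_pos: [495.8, -113.3, 30.1]
tcp_rot: [3.142, 0.0, 1.177]
ft_force: [-0.1, 0.5, -2.2]
opening: 0.187
```

Call:
{"api": "drive_tool", "payload": {
  "increments": [
    [[0.05,0.22,0],[0,0,0.79]],
    [[0.07,0.21,0],[0,0,0.79]],
    [[0.08,0.21,0],[0,0,0.79]],
    [[0.09,0.2,0],[0,0,0.79]],
    [[0.1,0.2,0],[0,0,0.79]]
  ]
}}

```text
t: 6.13
eef_pos: [528.8, -118.5, 30.1]
tcp_rot: [3.142, 0.0, 0.861]
ft_force: [0.3, -0.0, -1.3]
opening: 0.187
```

Call:
{"api": "drive_tool", "payload": {
  "increments": [
    [[0,0,0.05],[0,0,0]],
    [[0,0,0.05],[0,0,0]],
    [[0,0,0],[0,0,0]]
  ]
}}

```text
t: 6.38
eef_pos: [528.0, -117.9, 26.7]
tcp_rot: [-3.141, 0.0, 0.867]
ft_force: [-0.8, -0.0, -0.6]
opening: 0.185
```

```bash
python3 - <<'E'
from fit import *
a=snap('scene','s5');b=snap('top','t5')
cv2.imwrite('pics/s5c.png',cv2.resize(a['pixels'][150:300,130:330],None,fx=4,fy=4))
E
```

```text
(no output)
```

View pics/s5c.png

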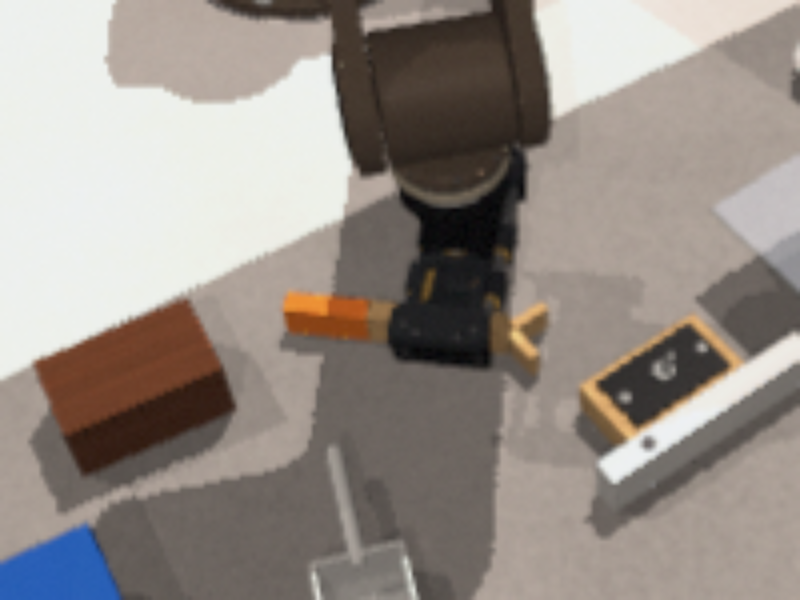

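Call:
{"api": "drive_tool", "payload": {
  "increments": [
    [[0,0,0.02],[0,0,0]],
    [[0,0,0],[0,0,0]]
  ]
}}

```text
t: 6.65
eef_pos: [528.5, -117.6, 26.5]
tcp_rot: [-3.142, 0.0, 0.866]
ft_force: [0.6, 0.9, -1.6]
opening: 0.192
```

Call:
{"api": "drive_tool", "payload": {
  "increments": [
    [[0,0,0],[0,0,0]],
    [[0,0,0],[0,0,0]],
    [[0,0,0],[0,0,0]],
    [[0,0,0],[0,0,0]],
    [[0,0,0],[0,0,0]]
  ],
  "jaw": 0.1
}}

```text
t: 7.07
eef_pos: [528.7, -117.6, 26.6]
tcp_rot: [3.141, 0.0, 0.866]
ft_force: [0.1, -0.7, -0.6]
opening: 0.481
```

Call:
{"api": "drive_tool", "payload": {
  "increments": [
    [[0,0,-0.3],[0,0,0]],
    [[0,0,-1],[0,0,0]],
    [[-1,0,-1],[0,0,0]],
    [[-1,0,-1],[0,0,0]],
    [[-1,0,0],[0,0,0]]
  ]
}}

```text
t: 7.48
eef_pos: [472.1, -186.5, 129.5]
tcp_rot: [3.134, -0.001, 0.867]
ft_force: [0.8, -0.7, 0.2]
opening: 0.55
```

```bash
python3 - <<'E'
from fit import *
a=snap('scene','s6');b=snap('top','t6')
cv2.imwrite('pics/s6c.png',np.hstack([cv2.resize(a['pixels'][150:300,150:300],None,fx=2.6,fy=2.6),cv2.resize(b['pixels'][160:310,270:420],None,fx=2.6,fy=2.6)]))
for n in ['stick_mid','stick_vee','stick_end']:
  for p in (a,b): print(n,[(np.round(x['point'],1),x['score']) for x in env.tip_of(n,p)[:2]])
E
python3 plan.py 0 0 0 0 1
```

```text
stick_mid [(array([ 497.5, -151.3,   33.5]), 0.77)]
stick_mid [(array([ 499.7, -154.9,   30.2]), 0.59)]
stick_vee [(array([551.6, -89.1,  34.2]), 0.93), (array([661.1, 261.1,  27.3]), 0.71)]
stick_vee [(array([554.8, -87.5,  30.6]), 0.76), (array([ 443.3, -353.1,   19.7]), 0.41)]
stick_end [(array([ 436.3, -227.5,   30.3]), 0.57)]
stick_end []
7.8833 [ 471.4 -184.6  124.2] [-3.141  0.     0.867] [-0.3 -0.1  0.6] 0.549
[[-5.481, -15.957, 4.148], [-0.006, 0.004, 10.834]]
end [ 0. -0.  0.]
```

View pics/s6c.png

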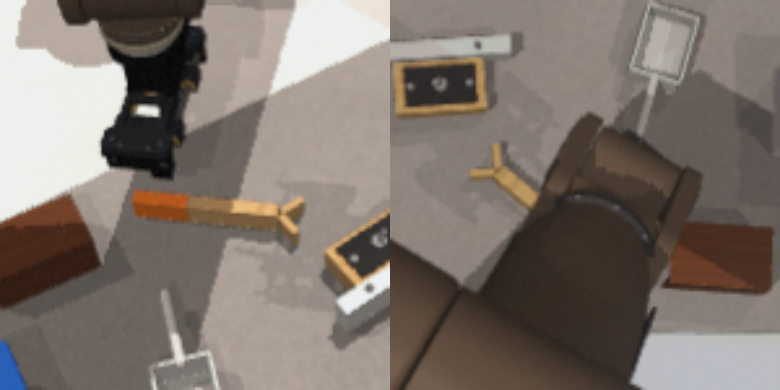

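```bash
python3 - <<'E'
from fit import *
a=env.read_camera('scene');b=env.read_camera('top')
D=frame((663,260),np.radians(3.9))
for p in (a,b): print([np.round(proj(p,D(x,y,40))) for x in(0,20) for y in (-370,-200)])
def fm(p,roi):
    x0,y0,x1,y1=roi; h=cv2.cvtColor(p['pixels'],cv2.COLOR_BGR2HSV)[y0:y1,x0:x1]
    return cv2.inRange(h,(0,0,170),(179,40,255))/255.
ra=(270,225,333,285); rb=(262,165,325,195)
ms=[fm(a,ra),fm(b,rb)]
for p,r,m,t in ((a,ra,ms[0],'fa'),(b,rb,ms[1],'fb')):
    x0,y0,x1,y1=r
    cv2.imwrite(f'pics/{t}.png',cv2.resize(np.hstack([p['pixels'][y0:y1,x0:x1],cv2.merge([np.uint8(m*255)]*3)]),None,fx=6,fy=6,interpolation=0))
def cost(v,w=(0,1)):
    f=frame(v[:2],v[2]/100);c=0
    # v is centre of fence end (x=0,y=-370)
    for i in w:
        c+=np.abs(hullmask((a,b)[i],[[f(x,y,40) for x in (0,v[3]) for y in (0,300)]],6,(ra,rb)[i])-ms[i]).sum()
    return c
for w in ((0,1),(0,),(1,)):
    x=np.array([688.,-109,6.8,20])
    for s in (4,2,1):
        x=minimize(cost,x,args=(w,),method='Nelder-Mead',options=dict(initial_simplex=np.array([x]+[x+s*np.eye(4)[i] for i in range(4)]),xatol=.03,fatol=.03)).x
    print(w,np.round(x,2),cost(x,w),'corner',np.round(frame(x[:2],x[2]/100)(0,370,0),1))
E
```

```text
[array([278., 264.]), array([324., 234.]), array([283., 269.]), array([329., 239.])]
[array([316., 180.]), array([262., 183.]), array([316., 174.]), array([262., 177.])]
(0, 1) [ 690.74 -108.33    6.99   20.42] 611.9529411764706 corner [664.9 260.8  20. ]
(0,) [ 692.44 -111.94    8.     22.02] 496.86274509803917 corner [662.9 256.9  20. ]
(1,) [ 690.93 -108.21    8.23   17.68] 40.305882352941175 corner [660.5 260.5  20. ]
```

View pics/fa.png

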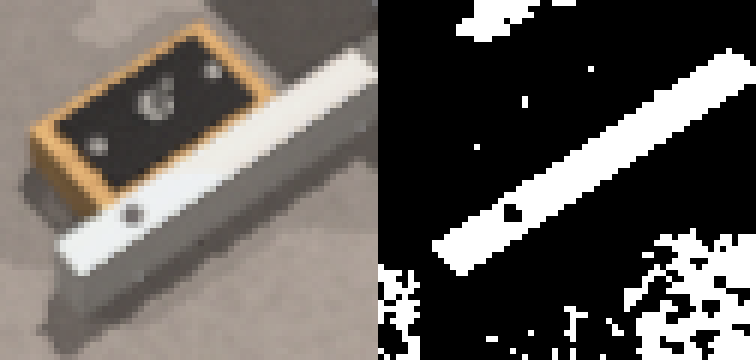

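View pics/fb.png

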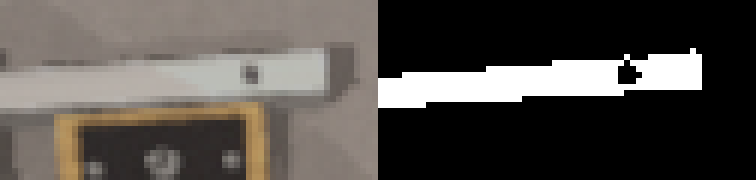

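```bash
python3 plan.py 465.5 -191.3 24.5 0.863 5
```

```text
7.9833 [ 471.3 -184.7  124.1] [-3.141  0.     0.867] [-0.4 -0.6  0. ] 0.549
[[-0.059, -0.0, 0.664], [-0.002, 0.0, 0.009]]
[[-0.059, -0.001, 0.664], [-0.002, 0.0, 0.009]]
[[-0.058, -0.001, 0.664], [-0.002, 0.0, 0.009]]
[[-0.059, -0.0, 0.664], [-0.002, 0.0, 0.009]]
[[-0.058, -0.001, 0.663], [-0.002, 0.0, 0.009]]
end [ 465.5 -191.3   24.5]
```

Call:
{"api": "drive_tool", "payload": {
  "increments": [
    [[-0.06,0,0.8],[0,0,0.01]],
    [[-0.06,0,0.8],[0,0,0.01]],
    [[-0.06,0,0.8],[0,0,0.01]],
    [[-0.06,0,0.6],[0,0,0.01]],
    [[-0.06,0,0.32],[0,0,0.01]]
  ]
}}

```text
t: 8.4
eef_pos: [464.6, -191.4, 22.7]
tcp_rot: [-3.139, 0.001, 0.862]
ft_force: [0.7, 0.2, 0.3]
opening: 0.552
```

Call:
{"api": "drive_tool", "payload": {
  "increments": [
    [[0,0,0],[0,0,0]],
    [[0,0,0],[0,0,0]],
    [[0,0,0],[0,0,0]],
    [[0,0,0],[0,0,0]],
    [[0,0,0],[0,0,0]]
  ],
  "jaw": -1
}}

```text
t: 8.82
eef_pos: [465.6, -192.3, 25.8]
tcp_rot: [3.14, -0.0, 0.862]
ft_force: [0.1, 0.4, 0.5]
opening: 0.254
```

Call:
{"api": "drive_tool", "payload": {
  "increments": [
    [[0,0,0],[0,0,0]],
    [[0,0,0],[0,0,0]],
    [[0,0,0],[0,0,0]],
    [[0,0,0],[0,0,0]]
  ]
}}

```text
t: 9.15
eef_pos: [465.5, -192.3, 25.6]
tcp_rot: [3.14, -0.0, 0.862]
ft_force: [-0.2, 1.1, 6.4]
opening: 0.182
```

```bash
python3 - <<'E'
from fit import *
a=snap('scene','s7');b=snap('top','t7')
cv2.imwrite('pics/s7c.png',np.hstack([cv2.resize(a['pixels'][170:290,190:340],None,fx=2.6,fy=2.6),cv2.resize(b['pixels'][150:270,240:390],None,fx=2.6,fy=2.6)]))
cv2.imwrite('pics/s7d.png',cv2.resize(a['pixels'][200:280,200:330],None,fx=6,fy=6))
for n in ['stick_mid','stick_vee','stick_end']:
  for p in (a,b): print(n,[(np.round(x['point'],1),x['score']) for x in env.tip_of(n,p)[:1]])
E
python3 plan.py 0 0 0 0 1
```

```text
stick_mid [(array([ 497.6, -145.4,   30.3]), 0.67)]
stick_mid [(array([ 501. , -154.5,   29.9]), 0.37)]
stick_vee [(array([554. , -92.2,  34.1]), 0.61)]
stick_vee [(array([554.1, -90.9,  33.5]), 0.43)]
stick_end []
stick_end []
9.55 [ 465.5 -192.3   25.6] [ 3.14  -0.     0.862] [0.2 1.6 7.6] 0.186
[[-5.237, -15.951, 0.832], [0.013, -0.008, 10.773]]
end [-0.  0. -0.]
```

View pics/s7d.png

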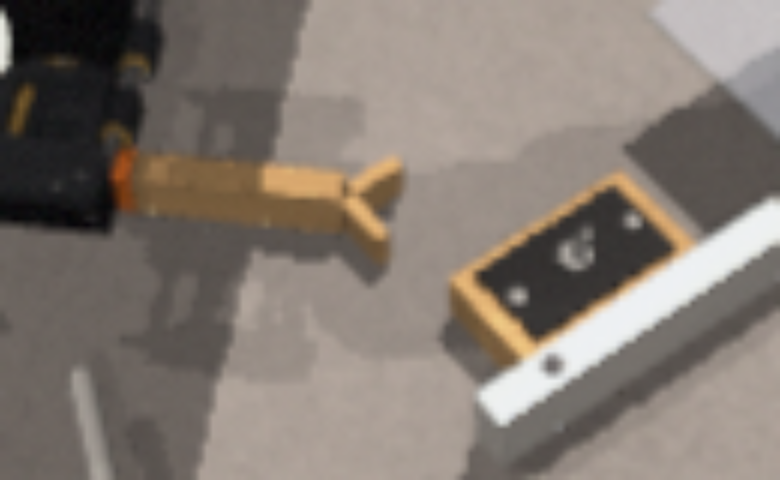

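```bash
python3 - <<'E'
from fit import *
a=env.read_camera('scene');b=env.read_camera('top')
print(back(a,274.9,246.2,50),back(a,257.3,231.6,44))
print(fitstick([a,b],[(225,215,275,255),(270,195,325,245)],-30,[500.,-151.,86.2]),env.state()['t'])
x0,y0,x1,y1=265,165,335,245
cv2.imwrite('pics/t7d.png',cv2.resize(b['pixels'][y0:y1,x0:x1],None,fx=8,fy=8))
D=frame((662.7,260),.075)
bl=lambda x,y,z:D(x-32-1,y-55-228,z)
S=lambda x,y,z:frame((499.5,-151.7),.862)(x,y,z+15)
sg=box(bl,-32,32,-55,55,30,30,(0,255,0))+box(D,0,20,-370,0,40,40,(0,0,255))+sticksegs(S)
overlay(b,'t7o',sg,(265,165,335,245),8)
overlay(a,'s7o',sg,(220,200,340,280),6)
E
```

```text
[626.01662801 -81.29061886  50.        ] [547.92298638 -95.2775842   44.        ]
(array([ 499.33696709, -153.44582917,   88.02192907]), np.float64(1136.3254901960784)) 9.65
```

View pics/t7o.png

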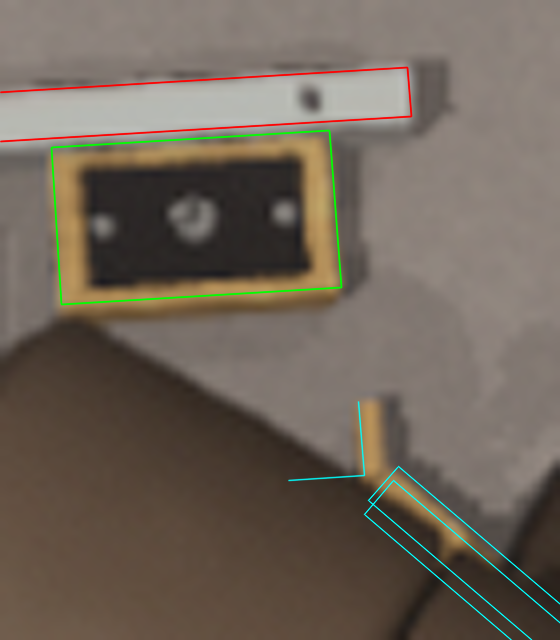

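View pics/s7o.png

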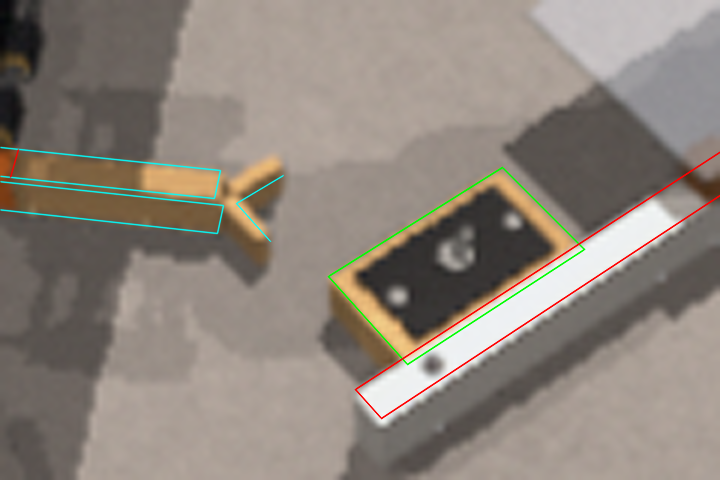

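```bash
python3 plan.py 519.5 -204.6 27.6 0.862 4
```

```text
9.65 [ 465.5 -192.3   25.6] [ 3.14  -0.     0.862] [0.7 1.2 6.6] 0.189
[[0.215, 0.409, -0.017], [0.004, -0.0, -0.0]]
[[0.215, 0.408, -0.016], [0.004, -0.0, -0.0]]
[[0.215, 0.409, -0.017], [0.004, -0.0, -0.0]]
[[0.215, 0.408, -0.017], [0.004, -0.0, -0.0]]
end [ 519.5 -204.6   27.6]
```

Call:
{"api": "drive_tool", "payload": {
  "increments": [
    [[0,0,-0.1],[0,0,0]],
    [[0.29,0.54,0],[0,0,0]],
    [[0.29,0.54,0],[0,0,0]],
    [[0.28,0.55,0],[0,0,0]],
    [[0,0,0],[0,0,0]]
  ]
}}

```text
t: 10.07
eef_pos: [521.9, -205.4, 28.3]
tcp_rot: [3.138, -0.001, 0.862]
ft_force: [-0.9, -0.7, -1.5]
opening: 0.189
```

Call:
{"api": "drive_tool", "payload": {
  "increments": [
    [[0.3,0,0],[0,0,0]],
    [[0.2,0,0],[0,0,0]],
    [[0.1,0,0],[0,0,0]],
    [[0,0,0],[0,0,0]]
  ]
}}

```text
t: 10.4
eef_pos: [530.7, -189.8, 27.9]
tcp_rot: [-3.141, 0.0, 0.863]
ft_force: [-0.1, 0.8, -2.0]
opening: 0.191
```

```bash
python3 - <<'E'
from fit import *
a=snap('scene','s8');b=snap('top','t8')
A=cv2.resize(a['pixels'][210:280,230:320],None,fx=4.4,fy=4.4);B=cv2.resize(b['pixels'][160:230,260:350],None,fx=4.4,fy=4.4)
cv2.imwrite('pics/s8c.png',np.hstack([A,B]))
for n in ['stick_vee']:
  for p in (a,b): print(n,[(np.round(x['point'],1),x['score']) for x in env.tip_of(n,p)[:1]])
E
python3 plan.py 0 0 0 0 1
```

```text
stick_vee [(array([615.8, -91.1,  37.2]), 0.68)]
stick_vee [(array([617.9, -89. ,  34.7]), 0.45)]
10.6 [ 530.5 -190.7   27.9] [-3.141  0.     0.862] [ 0.  -0.3 -1.8] 0.191
[[-6.692, -17.561, 0.932], [-0.001, 0.002, 10.77]]
end [-0.  0.  0.]
```

View pics/s8c.png

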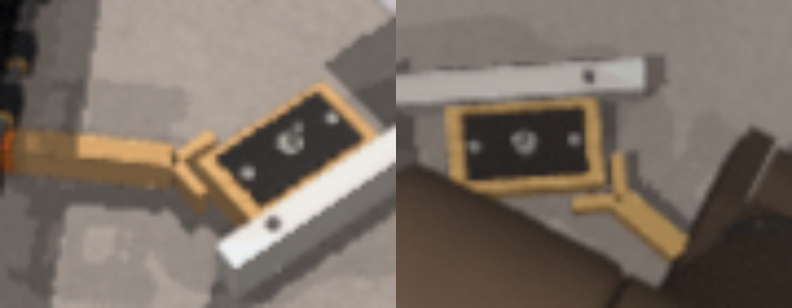

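Call:
{"api": "drive_tool", "payload": {
  "increments": [
    [[0.15,0,0],[0,0,0]],
    [[0.1,0,0],[0,0,0]],
    [[0,0,0],[0,0,0]]
  ]
}}

```text
t: 10.85
eef_pos: [536.0, -184.7, 27.9]
tcp_rot: [3.141, -0.0, 0.862]
ft_force: [-0.6, -0.7, -1.0]
opening: 0.184
```

Call:
{"api": "drive_tool", "payload": {
  "increments": [
    [[0.07,0,0],[0,0,0]],
    [[0,0,0],[0,0,0]]
  ]
}}

```text
t: 11.02
eef_pos: [537.2, -183.2, 27.8]
tcp_rot: [3.142, 0.0, 0.862]
ft_force: [-0.2, 0.1, -1.6]
opening: 0.187
```

```bash
cat > look.py <<'E'
import sys
from fit import *
t=sys.argv[1]
a=snap('scene','s'+t);b=snap('top','t'+t)
u=[int(v) for v in sys.argv[2:6]]
A=cv2.resize(a['pixels'][u[1]:u[1]+70,u[0]:u[0]+90],None,fx=4.4,fy=4.4);B=cv2.resize(b['pixels'][u[3]:u[3]+70,u[2]:u[2]+90],None,fx=4.4,fy=4.4)
cv2.imwrite(f'pics/c{t}.png',np.hstack([A,B]))
s=env.state();print(s['t'],np.round(s['eef_pos'],1),np.round(s['ft_force'],1))
E
python3 look.py 9 230 210 260 160
```

```text
11.1167 [ 537.1 -183.4   27.8] [-0.4 -0.1 -1.1]
```

View pics/c9.png

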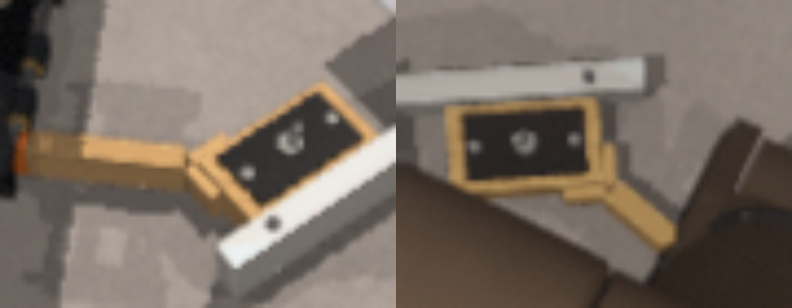

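Call:
{"api": "drive_tool", "payload": {
  "increments": [
    [[0.08,0,0],[0,0,0]],
    [[0,0,0],[0,0,0]]
  ]
}}

```text
t: 11.28
eef_pos: [538.7, -181.6, 27.9]
tcp_rot: [3.142, 0.0, 0.862]
ft_force: [-0.2, 0.6, 0.0]
opening: 0.185
```

Call:
{"api": "drive_tool", "payload": {
  "increments": [
    [[0.06,0,0],[0,0,0]],
    [[0,0,0],[0,0,0]]
  ]
}}

```text
t: 11.45
eef_pos: [539.6, -180.3, 27.8]
tcp_rot: [-3.141, 0.0, 0.862]
ft_force: [-1.0, -2.0, -0.2]
opening: 0.188
```

Call:
{"api": "drive_tool", "payload": {
  "increments": [
    [[0.05,0,0],[0,0,0]],
    [[0,0,0],[0,0,0]]
  ]
}}

```text
t: 11.62
eef_pos: [539.7, -179.5, 27.7]
tcp_rot: [-3.14, 0.002, 0.862]
ft_force: [-8.2, -7.0, 0.5]
opening: 0.188
```

```bash
python3 look.py 10 230 210 260 160
```

```text
11.7167 [ 539.7 -179.6   27.7] [-7.  -6.4  1.6]
```

View pics/c10.png

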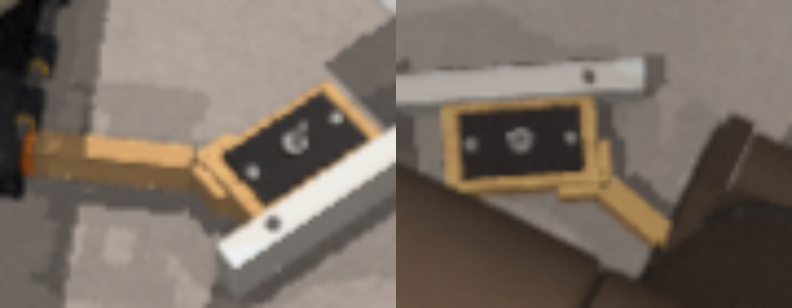

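Call:
{"api": "drive_tool", "payload": {
  "increments": [
    [[0.1,-0.1,0],[0,0,0]],
    [[0.2,-0.2,0],[0,0,0]],
    [[0.2,-0.2,0],[0,0,0]]
  ]
}}

```text
t: 11.97
eef_pos: [537.9, -158.7, 27.7]
tcp_rot: [-3.14, 0.002, 0.862]
ft_force: [-8.6, -9.7, 1.5]
opening: 0.188
```

```bash
python3 look.py 11 240 205 250 160
```

```text
12.0667 [ 538.1 -157.4   27.8] [-5.5 -1.1 -0. ]
```

View pics/c11.png

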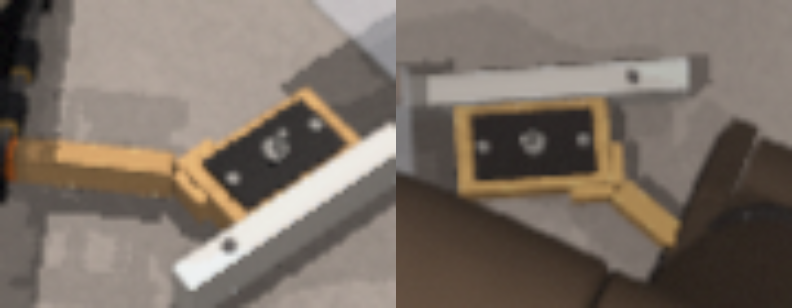

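Call:
{"api": "drive_tool", "payload": {
  "increments": [
    [[0.2,-0.2,0],[0,0,0]],
    [[0.2,-0.2,0],[0,0,0]],
    [[0.2,-0.2,0],[0,0,0]],
    [[0.2,-0.2,0],[0,0,0]]
  ]
}}

```text
t: 12.4
eef_pos: [535.2, -124.5, 27.7]
tcp_rot: [-3.14, 0.002, 0.862]
ft_force: [-8.5, -9.1, 0.7]
opening: 0.183
```

```bash
python3 look.py 12 250 190 230 160
```

```text
12.5 [ 535.4 -123.4   27.8] [-4.9 -1.5  0.1]
```

View pics/c12.png

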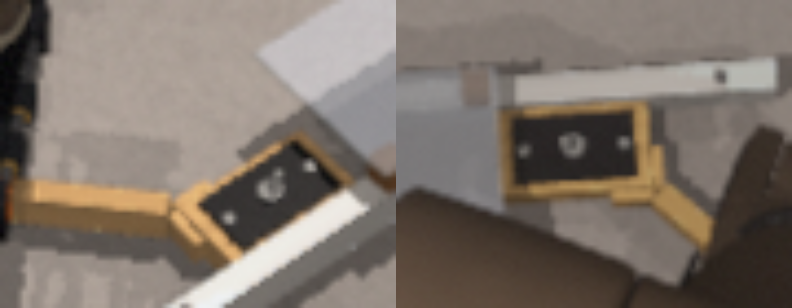

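Call:
{"api": "drive_tool", "payload": {
  "increments": [
    [[0.2,-0.2,0],[0,0,0]],
    [[0.2,-0.2,0],[0,0,0]],
    [[0.2,-0.2,0],[0,0,0]],
    [[0.2,-0.2,0],[0,0,0]],
    [[0.2,-0.2,0],[0,0,0]]
  ]
}}

```text
t: 12.92
eef_pos: [531.8, -82.1, 27.6]
tcp_rot: [-3.139, 0.002, 0.862]
ft_force: [-9.4, -10.2, 1.5]
opening: 0.191
```

Call:
{"api": "drive_tool", "payload": {
  "increments": [
    [[0.2,-0.2,0],[0,0,0]],
    [[0.2,-0.2,0],[0,0,0]],
    [[0.2,-0.2,0],[0,0,0]],
    [[0.2,-0.2,0],[0,0,0]],
    [[0.2,-0.2,0],[0,0,0]]
  ]
}}

```text
t: 13.33
eef_pos: [528.3, -39.8, 27.6]
tcp_rot: [-3.139, 0.003, 0.862]
ft_force: [-9.5, -10.5, 1.5]
opening: 0.188
```

```bash
python3 look.py 13 280 170 190 160
```

```text
13.4333 [528.6 -38.8  27.7] [-6.2 -1.6  0.8]
```

View pics/c13.png

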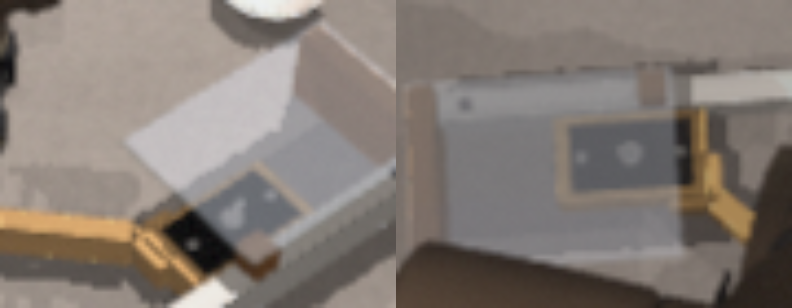

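Call:
{"api": "drive_tool", "payload": {
  "increments": [
    [[0.2,-0.2,0],[0,0,0]],
    [[0.2,-0.2,0],[0,0,0]],
    [[0.2,-0.2,0],[0,0,0]],
    [[0.2,-0.2,0],[0,0,0]],
    [[0.2,-0.2,0],[0,0,0]]
  ]
}}

```text
t: 13.85
eef_pos: [524.9, 2.5, 27.6]
tcp_rot: [-3.139, 0.003, 0.862]
ft_force: [-8.8, -11.1, 1.8]
opening: 0.184
```

Call:
{"api": "drive_tool", "payload": {
  "increments": [
    [[0.2,-0.2,0],[0,0,0]],
    [[0.2,-0.2,0],[0,0,0]],
    [[0.1,-0.1,0],[0,0,0]],
    [[0.1,-0.1,0],[0,0,0]]
  ]
}}

```text
t: 14.18
eef_pos: [522.8, 27.9, 27.6]
tcp_rot: [-3.139, 0.003, 0.862]
ft_force: [-9.7, -10.4, 2.4]
opening: 0.19
```

```bash
python3 look.py 14 290 150 170 160
```

```text
14.2833 [523.   28.3  27.6] [-7.5 -4.   1.4]
```

View pics/c14.png

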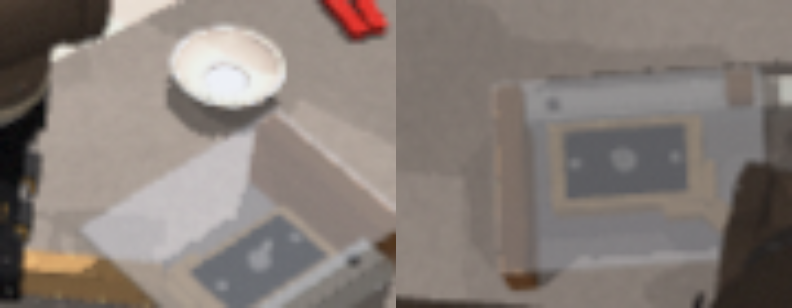

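Call:
{"api": "drive_tool", "payload": {
  "increments": [
    [[0.1,-0.1,0],[0,0,0]],
    [[0.1,-0.1,0],[0,0,0]],
    [[0.1,-0.1,0],[0,0,0]]
  ]
}}

```text
t: 14.53
eef_pos: [521.8, 40.3, 27.5]
tcp_rot: [-3.138, 0.004, 0.862]
ft_force: [-10.0, -11.0, 2.4]
opening: 0.185
```

Call:
{"api": "drive_tool", "payload": {
  "increments": [
    [[0.05,-0.05,0],[0,0,0]],
    [[0.05,-0.05,0],[0,0,0]]
  ]
}}

```text
t: 14.7
eef_pos: [521.0, 44.2, 27.4]
tcp_rot: [-3.138, 0.005, 0.862]
ft_force: [-12.6, -22.6, 2.8]
opening: 0.189
```

Call:
{"api": "drive_tool", "payload": {
  "increments": [
    [[0.05,-0.05,0],[0,0,0]]
  ]
}}

```text
t: 14.78
eef_pos: [520.4, 45.6, 27.3]
tcp_rot: [-3.137, 0.006, 0.862]
ft_force: [-14.1, -27.8, 2.5]
opening: 0.192
```

Call:
{"api": "drive_tool", "payload": {
  "increments": [
    [[0,0,0],[0,0,0]],
    [[0,0,0],[0,0,0]]
  ]
}}

```text
t: 14.95
eef_pos: [520.5, 45.6, 27.3]
tcp_rot: [-3.137, 0.006, 0.861]
ft_force: [-13.0, -21.3, 1.2]
opening: 0.187
```

```bash
python3 look.py 15 310 160 170 160; python3 - <<'E'
from fit import *
a=env.read_camera('scene');b=env.read_camera('top')
for n in ['block_front','block_mid','block_rear','dock','stick_vee']:
  for p in (a,b): print(n,[(np.round(x['point'],1),x['score']) for x in env.tip_of(n,p)[:1]])
D=frame((662.7,260),.075)
bl=lambda x,y,z:D(x-32,y-55,z)
sg=box(bl,-32,32,-55,55,30,30,(0,255,0))+box(D,-115,22,0,0,0,62,(0,255,255))+box(D,0,20,-370,0,40,40,(0,0,255))
overlay(b,'t15o',sg,(185,165,275,230),8)
overlay(a,'s15o',sg,(290,170,390,240),7)
E
```

```text
15.05 [520.6  45.6  27.3] [-12.1 -20.8   2.7]
block_front []
block_front []
block_mid []
block_mid []
block_rear []
block_rear []
dock [(array([659.4, 260.5,  21.3]), 0.93)]
dock [(array([666.1, 257.5,  17. ]), 0.62)]
stick_vee []
stick_vee []
```

View pics/t15o.png

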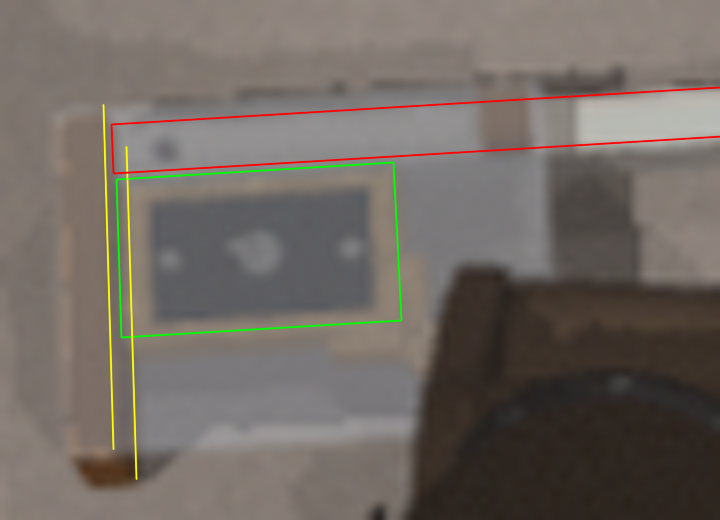

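View pics/s15o.png

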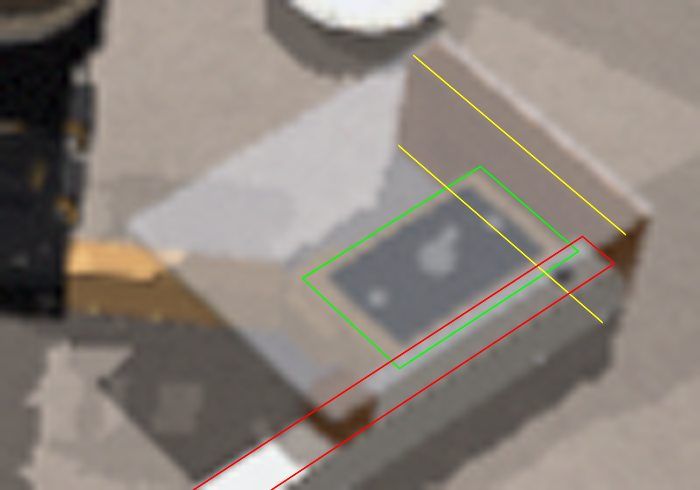

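```bash
python3 - <<'E'
import cv2,numpy as np
r=[]
for n in ('14','15'):
    b=cv2.imread(f'pics/t{n}.png'); r.append(cv2.resize(b[165:230,185:260],None,fx=5,fy=5,interpolation=cv2.INTER_CUBIC))
o=[np.hstack(r)];r=[]
for n in ('14','15'):
    b=cv2.imread(f'pics/s{n}.png'); r.append(cv2.resize(b[175:230,315:390],None,fx=5,fy=5,interpolation=cv2.INTER_CUBIC))
o.append(np.hstack(r)); im=np.vstack(o); cv2.imwrite('pics/cmp.png',np.clip((im.astype(float)-60)*1.6,0,255).astype(np.uint8)); print(im.shape)
E
```

```text
(600, 750, 3)
```

View pics/cmp.png

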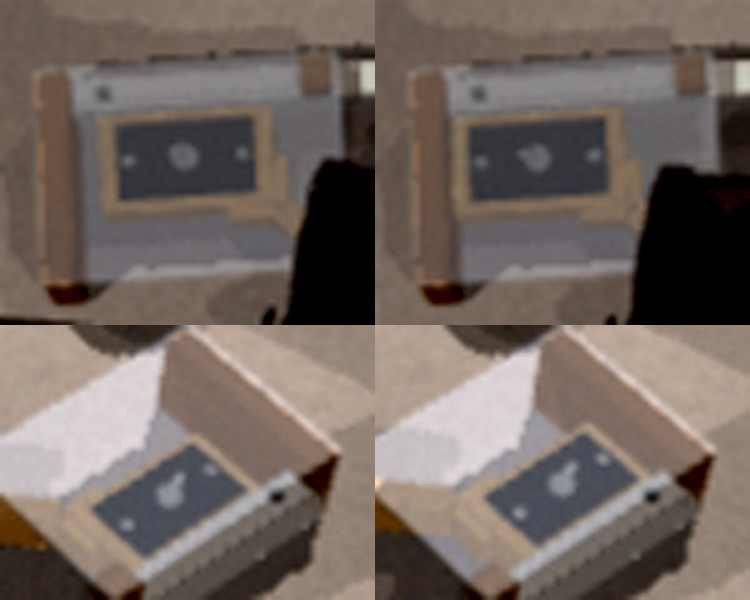

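Call:
{"api": "drive_tool", "payload": {
  "increments": [
    [[-0.1,0,0],[0,0,0]],
    [[-0.15,0,0],[0,0,0]],
    [[-0.2,0,0],[0,0,0]],
    [[-0.2,0,0],[0,0,0]],
    [[0,0,0],[0,0,0]]
  ]
}}

```text
t: 16.07
eef_pos: [510.0, 31.8, 27.8]
tcp_rot: [-3.141, 0.0, 0.861]
ft_force: [-0.1, -0.2, -1.3]
opening: 0.186
```

```bash
python3 look.py 16 310 170 180 160
```

```text
16.1667 [510.9  32.3  27.9] [-0.3  1.  -0.4]
```

View pics/c16.png

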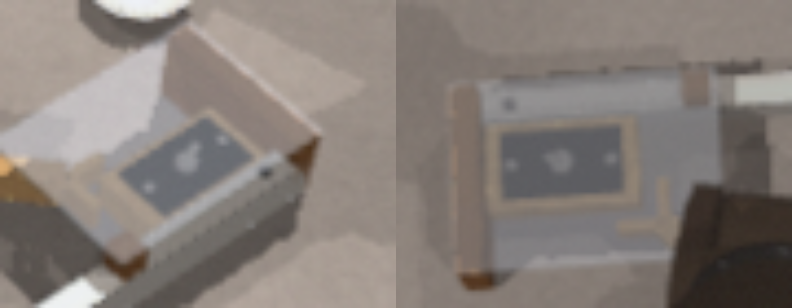

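Call:
{"api": "drive_tool", "payload": {
  "increments": [
    [[-0.5,0,0],[0,0,0]],
    [[-0.8,0,0],[0,0,0]],
    [[-0.8,0,0],[0,0,0]],
    [[-0.8,0,0],[0,0,0]],
    [[-0.5,0.5,0],[0,0,0]]
  ]
}}

```text
t: 16.58
eef_pos: [452.9, -54.6, 27.8]
tcp_rot: [-3.139, 0.001, 0.862]
ft_force: [0.9, 0.8, -1.2]
opening: 0.188
```

Call:
{"api": "drive_tool", "payload": {
  "increments": [
    [[-0.6,0.6,0],[0,0,0]],
    [[-0.6,0.6,0],[0,0,0]],
    [[-0.5,0.5,0],[0,0,0]],
    [[0,0,0],[0,0,0]],
    [[0,0,0],[0,0,0]]
  ]
}}

```text
t: 17.0
eef_pos: [461.4, -127.4, 27.8]
tcp_rot: [3.141, -0.0, 0.86]
ft_force: [-0.7, 0.7, -1.8]
opening: 0.186
```

```bash
python3 look.py 17 310 170 180 160; python3 - <<'E'
from fit import *
a=env.read_camera('scene');b=env.read_camera('top')
cv2.imwrite('pics/z17.png',np.hstack([cv2.resize(a['pixels'][180:240,325:385],None,fx=6.5,fy=6.5,interpolation=cv2.INTER_CUBIC),cv2.resize(b['pixels'][170:230,190:250],None,fx=6.5,fy=6.5,interpolation=cv2.INTER_CUBIC)]))
for n in ['block_front','block_mid','block_rear','dock','stick_vee','stick_mid']:
  for p in (a,b): print(n,[(np.round(x['point'],1),x['score']) for x in env.tip_of(n,p)[:1]])
D=frame((662.7,260),.075)
bl=lambda x,y,z:D(x-32,y-55,z)
sg=box(bl,-32,32,-55,55,30,30,(0,255,0))+box(D,-115,22,0,0,0,62,(0,255,255))+box(D,0,20,-370,0,40,40,(0,0,255))+box(D,-115,22,-170,20,66,66,(255,0,255))
overlay(b,'t17o',sg,(185,165,275,230),8)
overlay(a,'s17o',sg,(290,170,390,240),7)
E
```

```text
17.1 [ 461.1 -126.1   27.8] [ 0.6  0.2 -1.1]
block_front []
block_front []
block_mid []
block_mid [(array([ 676.4, -285.3,   23.3]), 0.71)]
block_rear [(array([618.4, 178.5,  84.3]), 0.55)]
block_rear []
dock [(array([660.5, 259.7,  24.5]), 0.7)]
dock [(array([666.8, 259.7,  19.2]), 0.72)]
stick_vee [(array([547.3, -26.6,  40.8]), 0.98)]
stick_vee [(array([550. , -25.2,  37.5]), 0.54)]
stick_mid [(array([494.5, -84.5,  35.2]), 0.57)]
stick_mid [(array([496.4, -86.9,  32.5]), 0.62)]
```

View pics/z17.png

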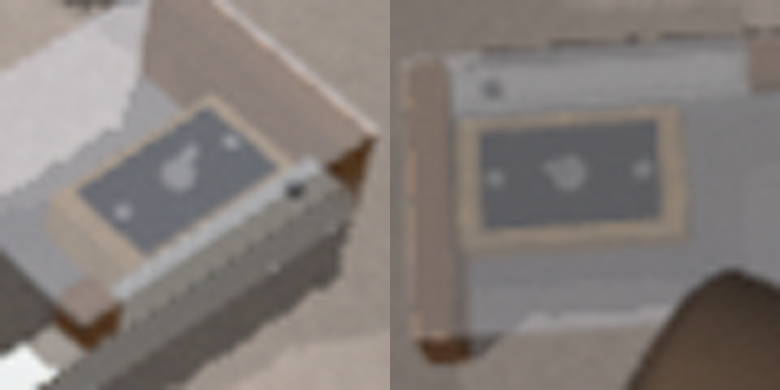

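View pics/t17o.png

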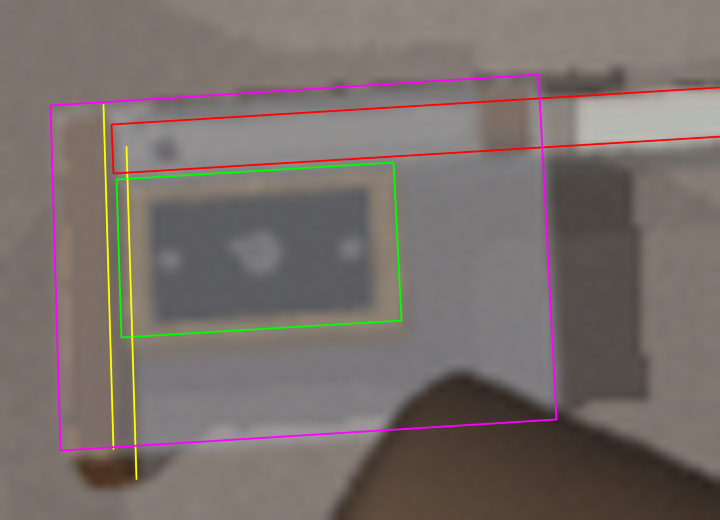

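View pics/s17o.png

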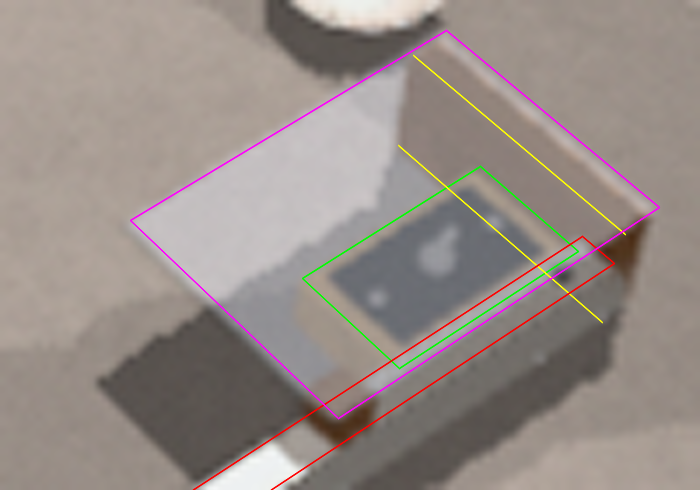

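Call:
{"api": "drive_tool", "payload": {
  "increments": [
    [[0,0,0.03],[0,0,0]],
    [[0,0,0.03],[0,0,0]],
    [[0,0,0],[0,0,0]]
  ]
}}

```text
t: 18.05
eef_pos: [461.2, -126.7, 25.9]
tcp_rot: [-3.141, 0.0, 0.862]
ft_force: [-0.0, 0.1, -1.1]
opening: 0.188
```

Call:
{"api": "drive_tool", "payload": {
  "increments": [
    [[0,0,0.01],[0,0,0]],
    [[0,0,0],[0,0,0]]
  ]
}}

```text
t: 18.22
eef_pos: [461.2, -126.7, 25.7]
tcp_rot: [-3.142, 0.0, 0.862]
ft_force: [-0.7, -0.3, 0.4]
opening: 0.187
```

Call:
{"api": "drive_tool", "payload": {
  "increments": [
    [[0,0,0],[0,0,0]],
    [[0,0,0],[0,0,0]],
    [[0,0,0],[0,0,0]],
    [[0,0,0],[0,0,0]],
    [[0,0,0],[0,0,0]]
  ],
  "jaw": 0.1
}}

```text
t: 18.63
eef_pos: [461.3, -126.7, 25.8]
tcp_rot: [3.141, 0.0, 0.862]
ft_force: [0.8, 0.3, -0.4]
opening: 0.481
```

Call:
{"api": "drive_tool", "payload": {
  "increments": [
    [[0,0,-0.3],[0,0,0]],
    [[0,0,-0.8],[0,0,0]],
    [[0,0,-1],[0,0,0]],
    [[0,0,-1],[0,0,0]],
    [[0,0,-1],[0,0,0]]
  ]
}}

```text
t: 19.05
eef_pos: [460.9, -126.5, 150.8]
tcp_rot: [-3.142, 0.0, 0.862]
ft_force: [0.8, -0.2, -0.1]
opening: 0.549
```

Call:
{"api": "drive_tool", "payload": {
  "increments": [
    [[-1,0,0],[0,0,0]],
    [[-1,0,0],[0,0,0]],
    [[0,0,0],[0,0,0]],
    [[0,0,0],[0,0,0]]
  ]
}}

```text
t: 19.38
eef_pos: [421.7, -172.9, 149.5]
tcp_rot: [3.141, -0.0, 0.859]
ft_force: [0.1, -0.6, -0.5]
opening: 0.551
```

```bash
python3 - <<'E'
from fit import *
a=snap('scene','s20');b=snap('top','t20')
cv2.imwrite('pics/z20.png',np.hstack([cv2.resize(a['pixels'][140:330,130:400],None,fx=1.45,fy=1.45),cv2.resize(b['pixels'][130:320,180:450],None,fx=1.45,fy=1.45)]))
for n in ['stick_vee','stick_mid','stick_end','ring_dish','scoop','clip','pod_tub','block_front','block_mid']:
  for p in (a,b): print(n,[(np.round(x['point'],1),x['score']) for x in env.tip_of(n,p)[:1]])
print(env.state()['t'])
E
```

```text
stick_vee [(array([546.1, -28.6,  39.2]), 0.68)]
stick_vee [(array([549.7, -24.9,  31.6]), 0.78)]
stick_mid [(array([494.3, -84.6,  34.4]), 0.66)]
stick_mid [(array([495.5, -89.9,  30.1]), 0.84)]
stick_end [(array([ 433.4, -162.4,   33. ]), 0.87)]
stick_end [(array([426.2, 441.7,  19.9]), 0.33)]
ring_dish [(array([455.3, 300.9,  21.7]), 0.64)]
ring_dish [(array([460.3, 296.5,  18.5]), 0.62)]
scoop [(array([ 679.9, -292.4,   19.3]), 0.69)]
scoop [(array([ 678.2, -287.5,   24.8]), 0.64)]
clip [(array([430.8, 439.4,  14.8]), 0.5)]
clip [(array([431.3, 445.1,  20.1]), 0.71)]
pod_tub [(array([ 624.9, -487.5,   19.7]), 0.68)]
pod_tub [(array([ 627.5, -487. ,   23.7]), 0.65)]
block_front []
block_front []
block_mid [(array([ 626.5, -488.1,   18.8]), 0.26)]
block_mid []
20.3833
```

View pics/z20.png

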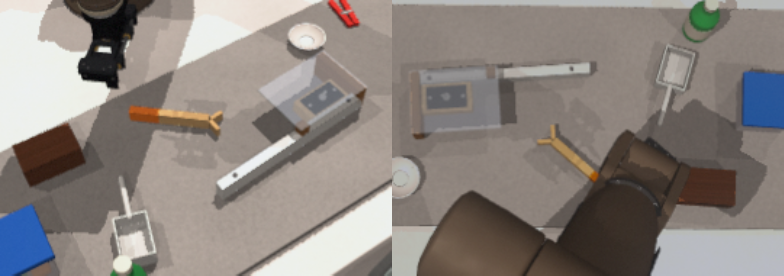

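```bash
python3 -c "
from h import *
s=env.state();print(s['t'],np.abs(s['qvel']).max(),s['ft_force']);print(env.job_done())"
```

```text
20.3833 0.0014096128858649007 [0.11204775 0.53469719 0.24208906]
the job is handed in; nothing more can be done
None
```

The job is handed in at t = 20.4 s of the 62 s allowed, with the block pushed up to the end stop and the stick let go on the quartz. No verdict was reported.

**What I did:**
- I gripped the stick by the bare shank, drew it out of the cubby, laid it flat on the quartz and let go.
- I took it again by the orange handle and seated the fork on the block's rear outer corner.
- I fed the block about 225 mm along the fence, pressing it sideways with about 5–10 N. At the end the static force in the feed direction rose to about 20 N, from about 1–4 N in earlier pauses.
- I backed the fork off diagonally, laid the stick down and let go.

**Last checks:**
- **Block:** It looks parallel to the fence and at the stop in both pictures. The visible gap to the stop is at most about 2 mm.
- **Stick:** It lies flat with its fork corner at about dock (-135, -274) mm, clear of the shelf. Its handle end is further out still.
- **Bystanders:** The ring dish, scoop and pod tub are where they were to within about 5 mm, by the networks. The clip had no reliable first reading to compare with, but the arm never went near it.
- **Robot:** It touches nothing and the wrist force reads about zero.

**What failed or disagreed:**
- The networks could not find the block under the shelf, so its home position rests on the force rise and the pictures.
- My overlay of the dock was about 3 mm off along the feed. I put that down to my dock estimate, because the shelf and the block were both shifted by the same amount.

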